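# Pop the touch-latch lid of the parts case

## Task

The small cardboard carton has been left on the blue push-to-open lid. With a shut fingertip, push the carton sideways along the case top until it stands clear of the lid on the grey deck beside it, then press the white dot on the blue lid until the catch lets go, and back off so that the spring raises the lid ajar. Only push and press: do not pick the carton up or tip it over, keep the yellow lid shut and leave the other things alone.

Things in the scene. Friction and masses are not known exactly. Their poses are not given: they have to be found in the camera images.
- blue_case: Black steel parts case fixed to the bench, 200 (x) x 290 (y) x 98 high; origin at the centre of its underside; front towards -x. Right part (own y -145 to 0): a bay under the blue lid. Left part (own y 0 to +145): flat grey deck at height 98, a lip 5 wide and 8 high on its front, left and back edges, none towards the lid. The carton starts on the blue lid and belongs on this case's deck.
- yellow_case: Black steel parts case fixed to the bench, 200 (x) x 290 (y) x 98 high; origin at the centre of its underside; front towards -x. Right part (own y -145 to 0): a bay under a yellow lid. Left part (own y 0 to +145): flat grey deck at height 98, a lip 5 wide and 8 high on its front, left and back edges, none towards the lid. Not to be opened; either case may stand on the left.
- blue_lid (a joint): hinge of the blue lid, rad: 0 shut and latched, positive with the front edge up, about 0.42 when sprung ajar. Touch latch: pressed down at the dot it yields at 5 to 7 N; the catch lets go once the dot is about 5 mm down (joint -0.035), the hard stop is at 11 mm (-0.075). When the finger leaves, the spring lifts the lid in about 1 s. A shorter press leaves it latched and may be repeated.
- blue_hinge (a point): middle of the blue lid's hinge line along its back edge, own x +88, y -70, z 96 of the blue case. The lid is a steel plate 178 (x) x 134 (y) x 6, top at height 100 (2 above deck and case walls), from own x -90 to +88, y -137 to -3. It rises at its front (-x) edge, to some 72 above the case. Pulling does not open it; the carton's weight does not release it.
- blue_mark (a point): centre of the white dot, 26 across, on top of the blue lid: 30 behind the lid's front edge, midway across (own x -60, y -70, z 100 of the blue case when shut). The carton may cover it at the start. It moves with the lid.
- yellow_lid (a joint): hinge of the yellow lid, rad: 0 shut; built, sized and latched like the blue lid; to stay shut.
- carton: loose brown cardboard carton with a pale tape stripe across its top, 90 (x) x 65 (y) x 55 high, 0.15 to 0.3 kg; origin at the centre of its underside; starts on the blue lid (underside at height 100), turned up to 0.25 rad relative to the case. It slides readily; the lid holds while it slides.
- jar: jar with a red cap, 48 across, 50 high, on the yellow case's deck; origin under its centre. Bystander.
- coupling: aluminium conduit coupling (tube), 34 across, 35 high, on the yellow case's deck; origin under its centre. Bystander.
- screwdriver: screwdriver lying on the bench. Bystander.
- scoop_bin: small open blue plastic bin, 110 x 80 x 50 high, on the bench at the right. Bystander.
- small_box: white box with an orange band, 70 x 50 x 60 high, on the bench at the left. Bystander.
- mug: white mug, 80 across, 90 high, on the bench at the left. Bystander.
Not all that is in view belongs to the job. What is shaped like the carton but black or green is not meant.

How it is judged:
On the way, in this order (a step that is already met when the one before it is completed fails the run):
1. the carton stands on the blue case's deck, the lid still shut (y of carton in the frame of blue_case between 0.028 and 0.14 m and x of carton in the frame of blue_case between -0.095 and 0.095 m and z of carton in the frame of blue_case between 0.092 and 0.104 m and angle between carton's own z axis and vertical below 0.06 rad and value of joint blue_lid between -0.02 and 0.03 rad), for 0.2 s.
2. the blue lid is pressed in (y of carton in the frame of blue_case above 0.028 m and value of joint blue_lid below -0.025 rad), for 0.02 s.
3. the blue lid has sprung ajar (value of joint blue_lid above 0.3 rad), for 0.2 s.
At the end, for the whole second after the job is handed in: The blue lid stands ajar (joint above 0.3 rad) and still, the yellow lid is shut (below 0.03 rad), and the carton stands upright (within 0.06 rad) and at rest on the blue case's deck, its centre at least 28 mm from the deck's lid-side edge and within the deck's other edges (y of carton in the frame of blue_case between 0.028 and 0.14 m and x of carton in the frame of blue_case between -0.095 and 0.095 m and z of carton in the frame of blue_case between 0.092 and 0.104 m and angle between carton's own z axis and vertical below 0.06 rad and value of joint blue_lid above 0.3 rad and velocity of joint blue_lid between -0.1 and 0.1 rad/s and value of joint yellow_lid below 0.03 rad and linear speed of carton below 0.02 m/s); the robot touches nothing.
It fails at once if the carton is lifted more than 20 mm (z of carton in the frame of blue_case above 0.12 m).
It fails at once if the carton is tipped over or falls off the case (angle between carton's own z axis and vertical above 0.4 rad or z of carton in the frame of blue_case below 0.08 m).
It fails at once if the yellow lid springs open (value of joint yellow_lid above 0.1 rad).
It fails at once if a bystander is moved more than 30 mm (distance of any of jar, coupling, screwdriver, scoop_bin, small_box, mug from where it was at the start of the episode above 0.03 m).
It also fails if it takes over 48 s, if anything falls off the work surface, if the arm or the gripper's body presses on something with over 40 N, if the wrist force passes 120 N, or if a joint passes its speed limit or range.

## Robot

A 7-joint arm with a two-finger parallel gripper is mounted at the origin on the work surface. World frame = base frame: x ahead of the robot, y to its left, z up, the work surface at z = 0. Lengths are in m, angles in rad, forces in N, time in s.
With the tool pointing down it reaches from about 0.4 to 0.85 m from the base axis. Payload 10.4 kg.
Tool frame: the origin (TCP) lies between the finger pads; the fingertips stand 19 mm ahead of it and the grasp point (between the pads) is the TCP (ctrl.tcp_to_tips is the distance from the TCP to the fingertips, in m); z points along the fingers, y is the line along which they close (so a half turn about z gives the same grasp; the last joint's range is limited). The gripper opens to 87 mm and grips with 3 to 60 N. Pads are 19 mm wide; open, the fingers measure 117 mm over their backs; the gripper's body (75 mm by 190 mm) begins 51 mm behind the grasp point.
Start: joints at [1.167, 0.332, -0.065, 1.46, 0.022, 1.35, -0.088], TCP at [0.232, -0.58, 0.242] pointing down, gripper open.
Joint ranges: [-2.6, 2.6], [-0.5, 2.12], [-1.47, 1.34], [0.16, 2.42], [-1.27, 4.41], [0.06, 2.06], [-2.6, 2.6]. Speed limits (rad/s): [2.22, 2.22, 2.79, 2.79, 3.14, 3.14, 3.14].

## Interface

Orientations are given as a rotation vector (axis times angle).
In Python, from workcell import ctrl gives the robot as it stands.
- The arm moves only by the shell command python3 -m crank 'ROWS' [FORCE]. ROWS is JSON, a list of rows, each an object with "rot": the turn, a rotation vector about the tool's x, y, z in rad, a list of three; "translation": the shift along the tool's x, y, z in cm, a list of three; "hand": the opening, from 0 (shut) to 1 (fully open). A call has exactly 10 rows; each row is the pose to reach, as a shift and turn from the pose commanded when the call began, along the tool's axes at that moment; what a row does not reach only later rows make up. A row lasts 1/10 s, in which the tool goes at most 50 mm and 8.59 degrees, less where a joint would pass 70% of its speed; a pose out of reach is approached as far as the arm can. A call with a gripper value outside its range is refused whole. The fingers move at their own pace and stop on an object; FORCE is the grip in N (left out, the last holds). Time passes only in rows, so rows that repeat a pose let the fingers close, or fill a call up. It gives the time, the measured TCP pose, the force, the opening and the grip force at its end, in the units of the state.
- ctrl.read_state(): the state, without advancing time (a new reading comes with each control period).
- ctrl.read_camera(name): name is "scene" or "top" or "wrist"; returns a dict with "frame" (420x560x3 uint8, red, green, blue), "mtx" (3x3 intrinsics, pixels), "extrinsics" (4x4, takes a point from camera to world coordinates); the wrist camera has in their place "mount" (4x4, takes a point from camera to tool coordinates, whose origin is the TCP and whose axes are the flange's). Camera axes: x right, y up, looking along -z (the intrinsics and any distortion apply to the point x, -y, -z); pixel columns grow to the right and rows downward; lengths in m; the calibration is good to about 2 mm. The wrist camera is an equidistant fisheye: a pixel r from the principal point sees the ray r / f radians off the axis. A picture is of the moment at which its call begins: read the wrist's pose just before it. There is no depth.
- ctrl.job_done(): hands the job in; it is judged then, once.
The state is a dict: "time_s": time; "joint_positions": joint angles; "dq": joint speeds; "effort": joint torques, N m; "eef_pos": TCP position; "tcp_rot": TCP orientation; "force": force on the tool from outside, world axes, zero at the start; "moment": the same for the moment, N m; "gripper_width": opening from 0.0 (shut) to 1.0 (fully open); "finger_force": force on a finger pad.
Only numpy, scipy, OpenCV 4.12 (cv2) and the standard library are available. Lean on these libraries where they do the work, as an engineer would, in place of code of your own. Each camera call takes 0.05 s, during which the arm holds its last target. There are 200 camera calls.

## Working session

There is one attempt and no reset: what is moved stays moved. The work goes in short steps, Python scripts to look and compute and a shell command to move; the robot and the scene stay as the last step left them, time stands still between calls to the robot, and variables do not carry over. Pictures are saved under pics/ and viewed, at most 10 in all, crops included, and the job is handed in when it is done.

```bash
mkdir -p pics; ls; cat > h.py <<'E'
import numpy as np,cv2
from workcell import ctrl
from scipy.spatial.transform import Rotation as R
def plane(cam,uv,z):
    K=np.array(cam["mtx"]);E=np.array(cam["extrinsics"])
    out=[]
    for u,v in uv:
        d=np.linalg.inv(K)@[u,v,1]; d=E[:3,:3]@[d[0],-d[1],-d[2]]
        o=E[:3,3]; out.append(o+d*(z-o[2])/d[2])
    return np.array(out)
E
python3 - <<'E'
from h import *
import pickle
for n in("top","scene"):
    c=ctrl.read_camera(n);pickle.dump(c,open(n+".pkl","wb"))
    cv2.imwrite(f"pics/{n}0.png",cv2.resize(c["frame"][:,:,::-1],(784,588),interpolation=cv2.INTER_CUBIC))
    print([k for k in c],np.round(c["extrinsics"],3).tolist())
s=ctrl.read_state();print(s["time_s"],s["eef_pos"],s["tcp_rot"],R.from_rotvec(s["tcp_rot"]).as_matrix().round(3),ctrl.tcp_to_tips)
E
```

```text
pics
['frame', 'mtx', 'extrinsics'] [[-0.006, 0.982, -0.19, 0.195], [-1.0, -0.004, 0.011, 0.002], [0.01, 0.191, 0.982, 1.394], [0.0, 0.0, 0.0, 1.0]]
['frame', 'mtx', 'extrinsics'] [[-0.747, -0.361, 0.559, 1.258], [0.665, -0.425, 0.614, 0.911], [0.015, 0.83, 0.557, 0.891], [0.0, 0.0, 0.0, 1.0]]
0.1 [ 0.23216873 -0.57993507  0.2408337 ] [-3.08359066e+00 -5.94346722e-01  4.14124975e-04] [[ 0.928  0.372 -0.   ]
 [ 0.372 -0.928  0.001]
 [-0.    -0.001 -1.   ]] 0.019
```

View pics/top0.png

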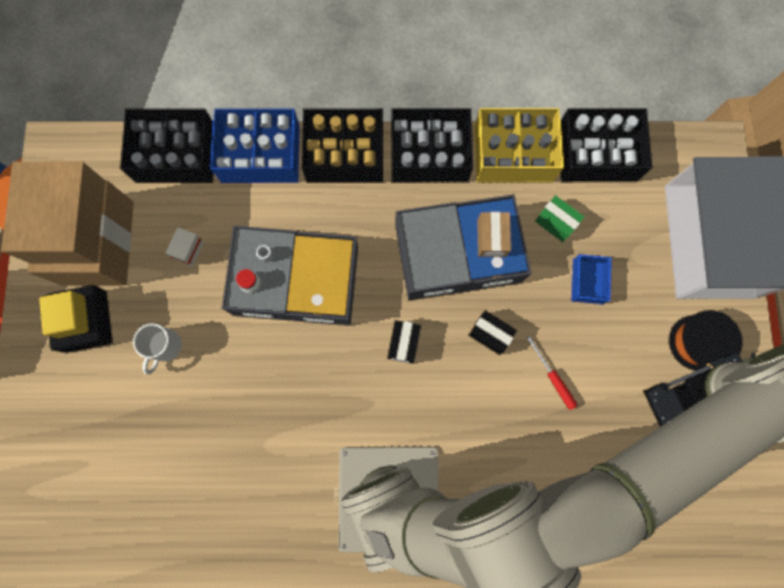

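View pics/scene0.png

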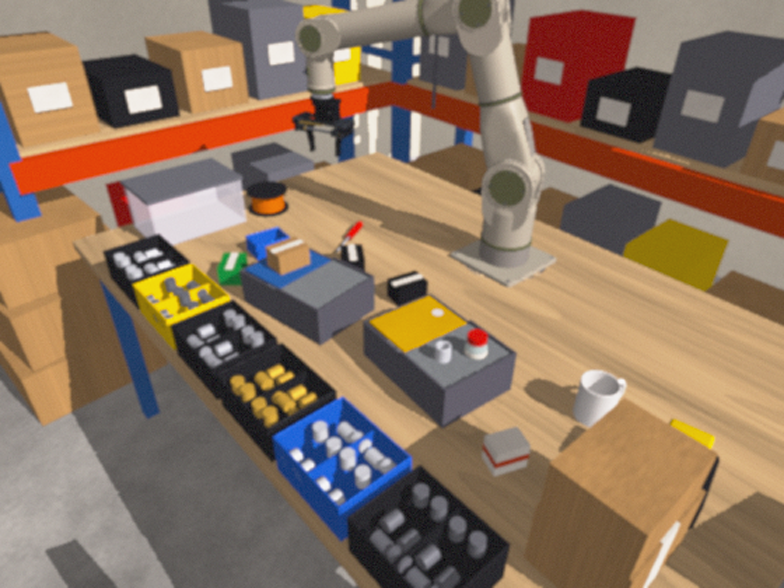

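The top view shows the blue case at about (463,247) and the yellow case at (290,275). Candidates for the carton are brown on the blue lid (494,234), black (404,341), black (493,332) and green (560,218). I choose the brown one on the blue lid and check it in a crop.

```bash
python3 - <<'E'
from h import *
import pickle
c=pickle.load(open("top.pkl","rb"))
f=c["frame"][130:220,275:395,::-1]
cv2.imwrite("pics/crop.png",cv2.resize(f,None,fx=6,fy=6,interpolation=cv2.INTER_CUBIC))
E
```

```text
(no output)
```

View pics/crop.png

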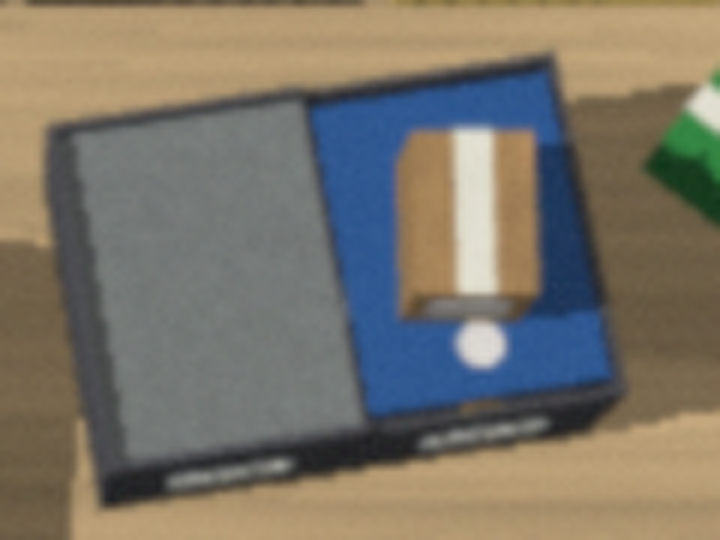

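The crop shows the brown carton with the pale stripe, top face at about (408,130), (533,130), (540,296), (415,294). The white dot is at (481,344) and the lid corners are at (309,103), (552,68), (612,378), (367,417).

```bash
cat > geo.py <<'E'
from h import *
import pickle
c=pickle.load(open("top.pkl","rb"))
px=lambda L:[((u+.5)/6-.5+275,(v+.5)/6-.5+130) for u,v in L]
lid=plane(c,px([(309,103),(552,68),(612,378),(367,417)]),.1)[:,:2]
own=np.array([(88,-3),(88,-137),(-90,-137),(-90,-3)])/1000
dot=plane(c,px([(481,344)]),.1)[0,:2]
A=np.vstack([own,[-.06,-.07]]);B=np.vstack([lid,dot])
a0=A.mean(0);b0=B.mean(0);H=(A-a0).T@(B-b0)
yaw=np.arctan2(H[0,1]-H[1,0],H[0,0]+H[1,1])
M=np.array([[np.cos(yaw),-np.sin(yaw)],[np.sin(yaw),np.cos(yaw)]])
t=b0-M@a0
W=lambda p:M@np.array(p)+t
O=lambda p:M.T@(np.array(p)-t)
if __name__=="__main__":
    print("case",t,yaw,"res",(B-(A@M.T+t)).round(4).tolist())
    k=plane(c,px([(408,130),(533,130),(540,296),(415,294)]),.155)[:,:2]
    print("carton own",[O(p).round(4).tolist() for p in k],O(k.mean(0)))
    print("dot",dot,W((-.06,-.07)))
E
python3 geo.py
```

```text
case [ 0.59025263 -0.17810299] 0.14614838259845855 res [[0.0013, 0.002], [0.0021, -0.002], [-0.0004, -0.0007], [-0.0022, 0.0013], [-0.0009, -0.0005]]
carton own [[0.0476, -0.0407], [0.0377, -0.1067], [-0.0529, -0.0929], [-0.0421, -0.0281]] [-0.00243103 -0.06710897]
dot [ 0.54018405 -0.25661386] [ 0.54108628 -0.25609446]
```

```bash
python3 -m crank '[{"translation":[3,-0.75,0],"rot":[0,0,-0.08],"hand":0},{"translation":[7,-1.75,0],"rot":[0,0,-0.19],"hand":0},{"translation":[11,-2.75,0],"rot":[0,0,-0.3],"hand":0},{"translation":[15,-3.75,0],"rot":[0,0,-0.41],"hand":0},{"translation":[19,-4.75,0],"rot":[0,0,-0.52],"hand":0},{"translation":[23,-5.75,0],"rot":[0,0,-0.63],"hand":0},{"translation":[27,-6.75,0],"rot":[0,0,-0.74],"hand":0},{"translation":[31,-7.75,0],"rot":[0,0,-0.85],"hand":0},{"translation":[35,-8.75,0],"rot":[0,0,-0.96],"hand":0},{"translation":[38,-9.5,0],"rot":[0,0,-1.05],"hand":0}]' 20
```

```text
time_s: 1.1
eef_pos: [0.552, -0.3476, 0.2413]
tcp_rot: [-2.362, -2.07, -0.002]
force: [-1.1, -0.0, -0.3]
gripper_width: 0.174
finger_force: 0.0
```

```bash
python3 -m crank '[{"translation":[2.1,2.1,0],"rot":[0,0,-0.07],"hand":0},{"translation":[4.2,4.3,0],"rot":[0,0,-0.14],"hand":0},{"translation":[4.2,4.3,0],"rot":[0,0,-0.14],"hand":0},{"translation":[4.2,4.3,1.5],"rot":[0,0,-0.14],"hand":0},{"translation":[4.2,4.3,3],"rot":[0,0,-0.14],"hand":0},{"translation":[4.2,4.3,4.5],"rot":[0,0,-0.14],"hand":0},{"translation":[4.2,4.3,6],"rot":[0,0,-0.14],"hand":0},{"translation":[4.2,4.3,7],"rot":[0,0,-0.14],"hand":0},{"translation":[4.2,4.3,7],"rot":[0,0,-0.14],"hand":0},{"translation":[4.2,4.3,7],"rot":[0,0,-0.14],"hand":0}]'
python3 - <<'E'
from h import *
s=ctrl.read_state();print(R.from_rotvec(s["tcp_rot"]).as_matrix().round(3))
c=ctrl.read_camera("wrist");print(np.round(c["mount"],3).tolist(),np.round(c["mtx"],1).tolist())
cv2.imwrite("pics/w1.png",c["frame"][:,:,::-1])
E
```

```text
time_s: 2.1
eef_pos: [0.5983, -0.3153, 0.1717]
tcp_rot: [2.221, 2.221, 0.0]
force: [0.3, 0.7, 0.8]
gripper_width: 0.004
finger_force: 0.0
[[ 0.  1.  0.]
 [ 1. -0. -0.]
 [-0.  0. -1.]]
[[-0.0, 0.958, 0.286, 0.079], [1.0, 0.0, 0.0, -0.001], [0.0, 0.286, -0.958, -0.144], [0.0, 0.0, 0.0, 1.0]] [[325.2, 0.0, 281.9], [0.0, 325.2, 206.5], [0.0, 0.0, 1.0]]
```

View pics/w1.png

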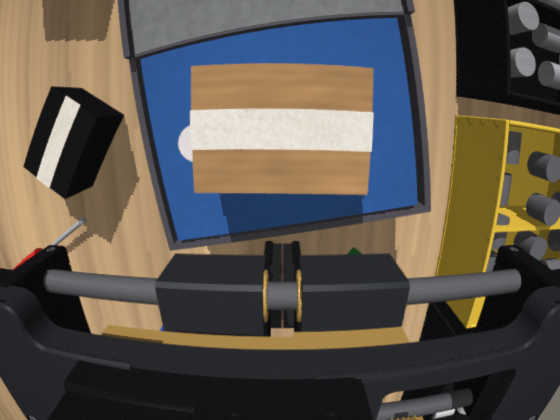

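The wrist view shows the carton square to the tool, centred at column 281 against fingers at 283, with a gap in front of the fingers. Next I descend and push along tool x.

```bash
python3 -m crank '[{"translation":[0,0,1],"rot":[0,0,0],"hand":0},{"translation":[0,0,2],"rot":[0,0,0],"hand":0},{"translation":[0,0,3],"rot":[0,0,0],"hand":0},{"translation":[0,0,4],"rot":[0,0,0],"hand":0},{"translation":[0,0,4.2],"rot":[0,0,0],"hand":0},{"translation":[1,0,4.2],"rot":[0,0,0],"hand":0},{"translation":[1.7,0,4.2],"rot":[0,0,0],"hand":0},{"translation":[2.4,0,4.2],"rot":[0,0,0],"hand":0},{"translation":[3.2,0,4.2],"rot":[0,0,0],"hand":0},{"translation":[4,0,4.2],"rot":[0,0,0],"hand":0}]'
python3 -m crank '[{"translation":[0.8,0,0],"rot":[0,0,0],"hand":0},{"translation":[1.6,0,0],"rot":[0,0,0],"hand":0},{"translation":[2.4,0,0],"rot":[0,0,0],"hand":0},{"translation":[3.2,0,0],"rot":[0,0,0],"hand":0},{"translation":[4,0,0],"rot":[0,0,0],"hand":0},{"translation":[4.8,0,0],"rot":[0,0,0],"hand":0},{"translation":[5.6,0,0],"rot":[0,0,0],"hand":0},{"translation":[6.4,0,0],"rot":[0,0,0],"hand":0},{"translation":[7,0,0],"rot":[0,0,0],"hand":0},{"translation":[7,0,0],"rot":[0,0,0],"hand":0}]'
python3 - <<'E'
from h import *
c=ctrl.read_camera("wrist")
cv2.imwrite("pics/w2.png",c["frame"][:,:,::-1])
E
```

```text
time_s: 3.15
eef_pos: [0.5985, -0.275, 0.1302]
tcp_rot: [2.221, 2.22, -0.0]
force: [-0.1, -2.5, 2.7]
gripper_width: 0.001
finger_force: 1.2
time_s: 4.15
eef_pos: [0.5982, -0.2033, 0.1293]
tcp_rot: [-2.218, -2.223, -0.001]
force: [0.4, -0.5, -1.2]
gripper_width: 0.005
finger_force: 0.0
```

View pics/w2.png

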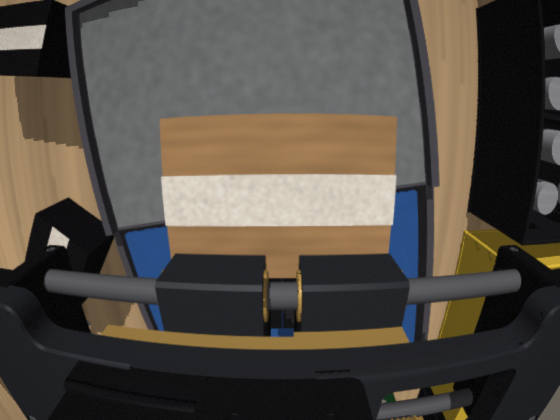

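The carton is still square and half onto the deck. I push 4.8 cm more, then back off.

```bash
python3 -m crank '[{"translation":[0.7,0,0],"rot":[0,0,0],"hand":0},{"translation":[1.4,0,0],"rot":[0,0,0],"hand":0},{"translation":[2.1,0,0],"rot":[0,0,0],"hand":0},{"translation":[2.8,0,0],"rot":[0,0,0],"hand":0},{"translation":[3.5,0,0],"rot":[0,0,0],"hand":0},{"translation":[4.2,0,0],"rot":[0,0,0],"hand":0},{"translation":[4.6,0,0],"rot":[0,0,0],"hand":0},{"translation":[4.8,0,0],"rot":[0,0,0],"hand":0},{"translation":[4.8,0,0],"rot":[0,0,0],"hand":0},{"translation":[4,0,0],"rot":[0,0,0],"hand":0}]'
python3 -m crank '[{"translation":[-1,0,0],"rot":[0,0,0],"hand":0},{"translation":[-3,0,0],"rot":[0,0,0],"hand":0},{"translation":[-5,0,-1],"rot":[0,0,0],"hand":0},{"translation":[-7,0,-3],"rot":[0,0,0],"hand":0},{"translation":[-9,-2,-4],"rot":[0,0,0],"hand":0},{"translation":[-9,-4,-4],"rot":[0,0,0],"hand":0},{"translation":[-9,-5.7,-4],"rot":[0,0,0],"hand":0},{"translation":[-9,-5.7,-4],"rot":[0,0,0],"hand":0},{"translation":[-9,-5.7,-4],"rot":[0,0,0],"hand":0},{"translation":[-9,-5.7,-4],"rot":[0,0,0],"hand":0}]'
python3 - <<'E'
from h import *
c=ctrl.read_camera("wrist")
cv2.imwrite("pics/w3.png",c["frame"][:,:,::-1])
E
```

```text
time_s: 5.2
eef_pos: [0.5985, -0.1643, 0.1297]
tcp_rot: [-2.22, -2.223, -0.001]
force: [-0.6, 0.9, -0.2]
gripper_width: 0.005
finger_force: 0.0
time_s: 6.2
eef_pos: [0.5419, -0.2554, 0.1696]
tcp_rot: [2.221, 2.221, 0.001]
force: [0.8, 0.1, 0.6]
gripper_width: 0.008
finger_force: 0.0
```

View pics/w3.png

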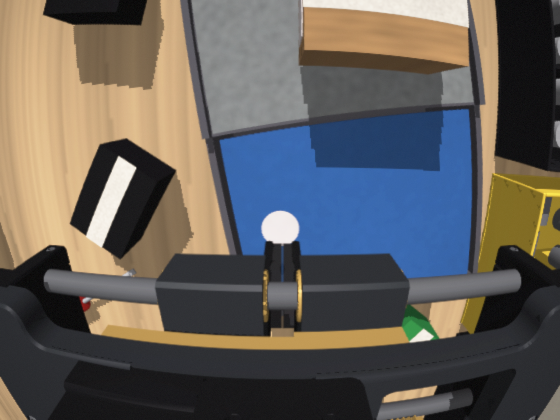

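The carton stands clear on the deck. The dot at (280,228) works out to lie directly below the fingers, within 2 mm, so I press.

```bash
python3 -m crank '[{"translation":[0,0,1.5],"rot":[0,0,0],"hand":0},{"translation":[0,0,3],"rot":[0,0,0],"hand":0},{"translation":[0,0,4.2],"rot":[0,0,0],"hand":0},{"translation":[0,0,4.8],"rot":[0,0,0],"hand":0},{"translation":[0,0,5.1],"rot":[0,0,0],"hand":0},{"translation":[0,0,5.4],"rot":[0,0,0],"hand":0},{"translation":[0,0,5.7],"rot":[0,0,0],"hand":0},{"translation":[0,0,5.9],"rot":[0,0,0],"hand":0},{"translation":[0,0,5.9],"rot":[0,0,0],"hand":0},{"translation":[0,0,5.9],"rot":[0,0,0],"hand":0}]'
```

```text
time_s: 7.25
eef_pos: [0.5409, -0.255, 0.111]
tcp_rot: [-2.221, -2.221, 0.001]
force: [-4.6, 2.3, 7.0]
gripper_width: 0.005
finger_force: 3.0
```

```bash
python3 -m crank '[{"translation":[0,0,-1.5],"rot":[0,0,0],"hand":0},{"translation":[0,0,-5],"rot":[0,0,0],"hand":0},{"translation":[0,0,-9],"rot":[0,0,0],"hand":0},{"translation":[0,0,-13],"rot":[0,0,0],"hand":0},{"translation":[0,0,-17],"rot":[0,0,0],"hand":0},{"translation":[0,0,-21],"rot":[0,0,0],"hand":0},{"translation":[-4,0,-21],"rot":[0,0,0],"hand":0},{"translation":[-8,0,-21],"rot":[0,0,0],"hand":0},{"translation":[-10,0,-21],"rot":[0,0,0],"hand":0},{"translation":[-10,0,-21],"rot":[0,0,0],"hand":0}]'
python3 -m crank '[{"translation":[0,0,0],"rot":[0,0,0],"hand":0},{"translation":[0,0,0],"rot":[0,0,0],"hand":0},{"translation":[0,0,0],"rot":[0,0,0],"hand":0},{"translation":[0,0,0],"rot":[0,0,0],"hand":0},{"translation":[0,0,0],"rot":[0,0,0],"hand":0},{"translation":[0,0,0],"rot":[0,0,0],"hand":0},{"translation":[0,0,0],"rot":[0,0,0],"hand":0},{"translation":[0,0,0],"rot":[0,0,0],"hand":0},{"translation":[0,0,0],"rot":[0,0,0],"hand":0},{"translation":[0,0,0],"rot":[0,0,0],"hand":0}]'
python3 - <<'E'
from h import *
c=ctrl.read_camera("scene")
cv2.imwrite("pics/s4.png",cv2.resize(c["frame"][130:300,120:400,::-1],None,fx=2.8,fy=2.8,interpolation=cv2.INTER_CUBIC))
E
```

```text
time_s: 8.25
eef_pos: [0.54, -0.3591, 0.3209]
tcp_rot: [2.226, 2.215, -0.001]
force: [-0.9, 0.7, 0.2]
gripper_width: 0.006
finger_force: 0.0
time_s: 9.25
eef_pos: [0.5412, -0.3553, 0.3205]
tcp_rot: [2.221, 2.221, -0.0]
force: [-0.5, -1.2, 0.1]
gripper_width: 0.007
finger_force: 0.0
```

View pics/s4.png

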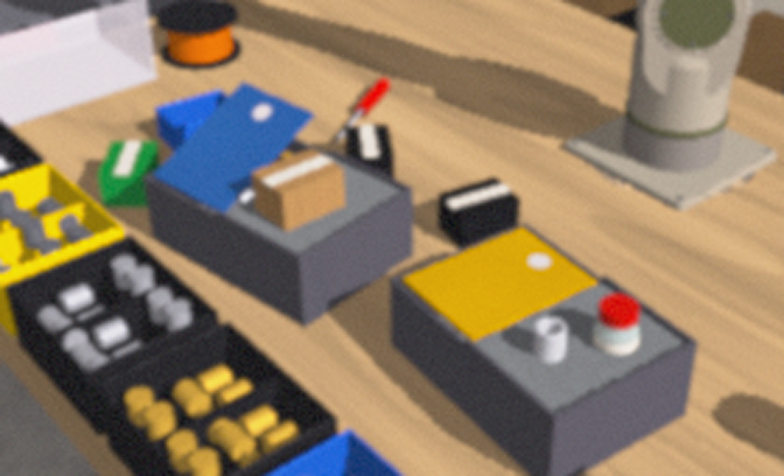

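The blue lid stands ajar, with its dot now at (262,112). The carton is upright on the deck at (298,190), and the yellow lid is shut. I'll let one more second pass for the lid to settle, then hand in.

```bash
python3 -m crank '[{"translation":[0,0,0],"rot":[0,0,0],"hand":0},{"translation":[0,0,0],"rot":[0,0,0],"hand":0},{"translation":[0,0,0],"rot":[0,0,0],"hand":0},{"translation":[0,0,0],"rot":[0,0,0],"hand":0},{"translation":[0,0,0],"rot":[0,0,0],"hand":0},{"translation":[0,0,0],"rot":[0,0,0],"hand":0},{"translation":[0,0,0],"rot":[0,0,0],"hand":0},{"translation":[0,0,0],"rot":[0,0,0],"hand":0},{"translation":[0,0,0],"rot":[0,0,0],"hand":0},{"translation":[0,0,0],"rot":[0,0,0],"hand":0}]' && python3 -c "
from workcell import ctrl
print(ctrl.job_done())"
```

```text
time_s: 10.3
eef_pos: [0.5412, -0.3553, 0.3206]
tcp_rot: [2.221, 2.221, -0.0]
force: [-0.4, -0.3, -0.7]
gripper_width: 0.007
finger_force: 0.0
the job is handed in; nothing more can be done
None
```

I pushed the carton clear onto the blue case's deck, pressed the dot and let the blue lid spring ajar with the yellow lid still shut, and handed the job in at 10.3 s; no verdict was returned.

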